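Shorten the telescoping vial arm by one hole and load it

TASK

Shorten the telescoping vial arm by one hole: press its red sprung button, slide the blue tube in towards the dark clamp block and let the button pop fully out again in the very next hole, without forcing anything (under 30 N). Then stand the amber vial upright in the white cup on the end of the blue tube and let go. Do not knock over the pink bottle.

Things in the scene. Friction and masses are not known exactly. Their poses are not given: they have to be found in the camera images.
- pole: Telescoping arm, bolted down: grey base plate 357x80x8 mm, dark clamp block (top 68 mm up) holding an 18 mm square aluminium inner tube, a blue 24 mm square outer tube sliding over it, axis 45 mm up, ending in a black collar (46 long, 34 wide, top 62 mm up) with the red button and a black thumb plate. Origin on the worktop under the axis; x along it to the clamp block, the way it collapses; z up.
- tube (a joint): How far the blue tube (with collar, button, thumb plate, cup) has slid to the clamp block, m: 0 at the start, locked in its first hole; next hole anywhere from 0.040 to 0.066 (differs each time; dark spot on the inner tube ahead of the collar), another 0.034 beyond it, hard stop 0.105. Friction 2.5 N, a little more when the pin rubs. A pin in a hole has 1 mm play either way and locks both ways.
- button (a joint): How far the red button is pressed down, m: 0 fully out, pin fully in a hole; 0.0085 its stop. The pin clears the hole at about 0.006. Between holes the released button stays down at about 0.0055 (pin rides on the inner tube); at a hole it pops out by itself unless something holds it down. Spring: 3 N to start, 6 N at 0.006, 7.3 N at the stop.
- button_top (a point): Centre of the top face of the red button, 22x22 mm, 73 mm above the worktop and 11 mm above the collar when out; moves with button and tube; axes as the pole's. The near face of the thumb plate is 15 mm ahead (+x) of it.
- thumb_plate (a point): Middle of the top edge of the face that looks towards the button, of the upright black plate fixed on the collar ahead (+x) of the button: 8 mm thick, 34 wide, top 100 mm above the worktop, 27 mm above the button when out. The tube can be pushed along +x by this face with the button held or let go.
- cup_floor (a point): Centre of the inner floor of the white cup at the far (-x) end of the blue tube, 39 mm above the worktop. Round, open upward, 30 mm inside, 38 mm outside, 15 mm deep (rim 54 mm above the worktop; the blue tube beside it reaches 57 mm). Moves with the tube.
- vial_center (a point): Centre (half-way up) of the loose amber vial with black cap, 24 mm in diameter, 54 mm tall, 20 g, standing on the worktop; z up along it. Hold it in its upper half, near the cap, to clear the cup's rim.
- pink_bottle: Loose bystander: glass bottle with pink contents and blue cap, 80 mm in diameter, 141 mm tall; origin at the centre of its underside, z up.
There are look-alikes about, which are no part of the job. Leave any turquoise look-alike of the part that bears vial_center alone.

How it is judged (in metres and radians):
On the way:
1. the blue tube stands in the next hole, 36 to 71 mm in, the button fully out, the vial not yet in the cup (value of joint tube between 0.036 and 0.071 m and value of joint button below 0.002 m and horizontal distance between vial_center and cup_floor above 0.03 m), for 0.2 s.
At the end, for the whole second after the job is handed in: The tube is 36 to 71 mm in with the button out to within 2 mm (locked in the next hole), and the vial stands on the cup's floor (within 7 mm of its centre, within 4 mm in height), upright within 0.15 rad, let go and at rest (value of joint tube between 0.036 and 0.071 m and value of joint button below 0.002 m and horizontal distance between vial_center and cup_floor below 0.007 m and z of vial_center in the frame of cup_floor between 0.022 and 0.031 m and angle between vial_center's own z axis and vertical below 0.15 rad and velocity of joint tube below 0.01 m/s); the robot touches nothing.
It fails at once if the fingers press on the telescoping arm with more than 30 N (contact force between the fingers and pole above 30 N).
It fails at once if the pink bottle is knocked over (angle between pink_bottle's own z axis and vertical above 0.5 rad).
It also fails if it takes over 56 s, if anything falls off the work surface, if the arm or the gripper's body presses on something with over 40 N, if the wrist force passes 120 N, or if a joint passes its speed limit or range.

ROBOT

A 7-joint arm with a two-finger parallel gripper is mounted at the origin on a cart in front of the work surface, level with it; the furniture and walls round the work are solid. World frame = base frame: x ahead of the robot, y to its left, z up, the work surface at z = 0. Lengths are in mm, angles in degrees, forces in N, time in s.
With the tool pointing down it reaches from about 400 to 875 mm from the base axis. Payload 4.4 kg.
Tool frame: the origin (TCP) lies midway between the tips of the shut fingers; the grasp point (between the pads) lies 19 mm behind it; z points along the fingers, y is the line along which they close (so a half turn about z gives the same grasp; the last joint's range is limited). The gripper opens to 85 mm and grips with 20 to 120 N. Pads are 22 mm wide; open, the fingers measure 114 mm over their backs; the gripper's body (76 mm by 85 mm) begins 54 mm behind the grasp point. The pads swing forward as they close: fully open they stand 13 mm farther back than shut.
Start: joints at [59.37, 36.005, 2.206, 86.941, -1.547, 57.084, -1.146], TCP at [293.709, -579.873, 231.313] pointing down, gripper open.
Joint ranges: [-175.42, 175.42], [-21.48, 121.26], [-71.46, 75.88], [10.55, 141.38], [-63.04, 243.04], [13.31, 113.54], [-168.57, 168.57]. Speed limits (degrees/s): [147.25, 147.25, 180, 180, 180, 180, 180].

INTERFACE

Orientations are given as a 3x3 rotation matrix whose columns are the frame's x, y, z axes.
In Python, from station import ctrl gives the robot as it stands.
- The arm moves only by the tool step_arm, never from a script. Its argument "deltas" is one flat list of numbers, 5 for each row, row after row: the finger opening in mm, from 0 to 85.4, then the shift along the tool's x, y, z normalised to -1 to 1, where 1 is 800 mm, then the turn about the tool's z normalised to -1 to 1, where 1 is pi rad. A call has 1 to 12 rows; each row is the pose to reach, as a shift and turn from the pose commanded when the call began, along the tool's axes at that moment, turning the shorter way round; what a row does not reach only later rows make up. A row lasts 1/12 s, in which the tool goes at most 41.7 mm and 7.16 degrees, less where a joint would pass 70% of its speed; a pose out of reach is approached as far as the arm can. A call with a number of a shift or a turn outside -1 to 1 is refused whole. A call with a gripper value outside its range is refused whole. The fingers move at their own pace and stop on an object; "grip_force" is the grip in N (left out, the last holds). Time passes only in rows, so rows that repeat a pose let the fingers close. It gives the time, the measured TCP pose, the force, the opening and the grip force at its end, in the units of the state.
- ctrl.observe(): the state, without advancing time (a new reading comes with each control period).
- ctrl.snapshot(name): name is "scene" or "side" or "wrist"; returns a dict with "color" (420x560x3 uint8, blue, green, red), "depth" (420x560 float32, mm along the optical axis (not along the pixel's ray), 0 where there is no reading), "camera_matrix" (3x3 intrinsics, pixels), "dist" ([k1, k2, p1, p2, k3] as OpenCV has them; the pictures are not rectified), "extrinsics" (4x4, takes a point from camera to world coordinates). Camera axes: x right, y down, z forward; pixel columns grow to the right and rows downward; lengths in mm; the calibration is good to about 2 mm. A picture is of the moment at which its call begins.
- ctrl.sign_off(): hands the job in; it is judged then, once.
The state is a dict: "clock": time; "qpos": joint angles; "qd": joint speeds; "joint_efforts": joint torques, N m; "tcp_pos": TCP position; "tcp_rot": TCP orientation; "ft_force": force on the tool from outside, world axes, zero at the start; "torque": the same for the moment, N m; "opening": finger opening in mm; "grip_force": force on a finger pad.
Only numpy, scipy, OpenCV 4.12 (cv2) and the standard library are available. Lean on these libraries where they do the work, as an engineer would, in place of code of your own. Each camera call takes 0.05 s, during which the arm holds its last target. There are 200 camera calls.

## Working session

There is one attempt and no reset: what is moved stays moved. The work goes in short steps, Python scripts to look and compute and a tool call to move; the robot and the scene stay as the last step left them, time stands still between calls to the robot, and variables do not carry over. Pictures are saved under pics/ and viewed, at most 13 in all, crops included, and the job is handed in when it is done.

Besides the shell and the picture viewer there is one more tool, called after ">>>" as name(argument=value, ...) on one line, values as JSON. step_arm: Moves the arm, as the interface text tells. Scaled input: -1 to 1 covers 800 mm each way for a shift and pi rad each way for a turn. Its arguments: {"type":"object","properties":{"deltas":{"type":"array","items":{"type":"number"}},"grip_force":{"type":"number"}},"required":["deltas"]}

```bash
mkdir -p pics; ls; cat > h.py <<'E'
import numpy as np, cv2
from station import ctrl
def pts(s):
    K=s["camera_matrix"];d=s["depth"];h,w=d.shape
    u,v=np.meshgrid(np.arange(w),np.arange(h))
    n=cv2.undistortPoints(np.stack([u,v],-1).reshape(-1,1,2).astype(np.float64),np.array(K),np.array(s["dist"])).reshape(h,w,2)
    P=np.dstack([n*d[...,None],d]); E=np.array(s["extrinsics"])
    return P@E[:3,:3].T+E[:3,3]
def ray(s,u,v,z):
    n=cv2.undistortPoints(np.array([[[u,v]]],float),np.array(s["camera_matrix"]),np.array(s["dist"])).ravel()
    E=np.array(s["extrinsics"]);r=E[:3,:3]@np.array([n[0],n[1],1]);o=E[:3,3]
    return o+r*(z-o[2])/r[2]
E
python3 - <<'E'
from h import *
for n in("scene","side"):
    s=ctrl.snapshot(n);cv2.imwrite(f"pics/{n}0.png",s["color"]);np.save(f"pics/{n}0.npy",s,allow_pickle=True);print(np.array(s["extrinsics"]).round(2))
o=ctrl.observe();print(o)
E
```

```text
pics
[[ 6.8000e-01 -3.8000e-01  6.3000e-01 -3.6855e+02]
 [-7.4000e-01 -3.7000e-01  5.7000e-01 -7.9440e+02]
 [ 2.0000e-02 -8.5000e-01 -5.3000e-01  8.1231e+02]
 [ 0.0000e+00  0.0000e+00  0.0000e+00  1.0000e+00]]
[[ 9.50000e-01 -1.50000e-01  2.60000e-01  1.59300e+02]
 [-3.00000e-01 -4.70000e-01  8.30000e-01 -1.01669e+03]
 [-0.00000e+00 -8.70000e-01 -4.90000e-01  7.06350e+02]
 [ 0.00000e+00  0.00000e+00  0.00000e+00  1.00000e+00]]
{'clock': 0.1, 'qpos': array([59.37113677, 36.05450437,  2.20261725, 86.98882057, -1.5452226 ,
       57.08404678, -1.14602107]), 'qd': array([ 0.02190908, -0.2018081 , -0.04903337, -0.12348028, -0.05716588,
        0.00923638, -0.0769999 ]), 'joint_efforts': array([ 4.05375773e-03, -5.64529967e+01,  1.23068120e+00, -1.93972456e+01,
        1.12296129e-02,  5.44427836e-03,  3.78149693e-06]), 'tcp_pos': array([ 293.43844211, -579.37974663,  230.47906698]), 'tcp_rot': array([[ 8.92114932e-01,  4.51807808e-01, -8.07836930e-04],
       [ 4.51808529e-01, -8.92113669e-01,  1.50161962e-03],
       [-4.22388999e-05, -1.70460490e-03, -9.99998546e-01]]), 'ft_force': array([-0.95335174,  0.68270864, -0.89567324]), 'torque': array([-0.0564482 ,  0.02637351,  0.06760799]), 'grip_force': 0.0, 'opening': 85.43291977787375}
```

View pics/scene0.png

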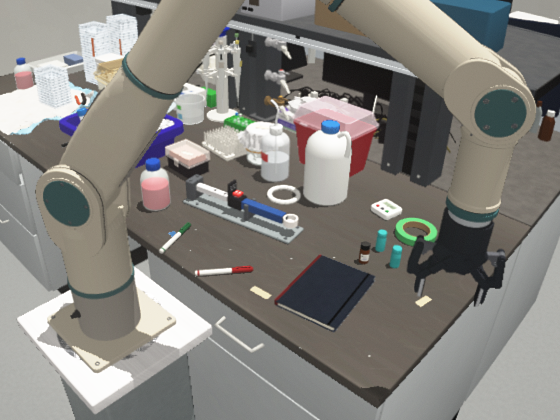

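View pics/side0.png

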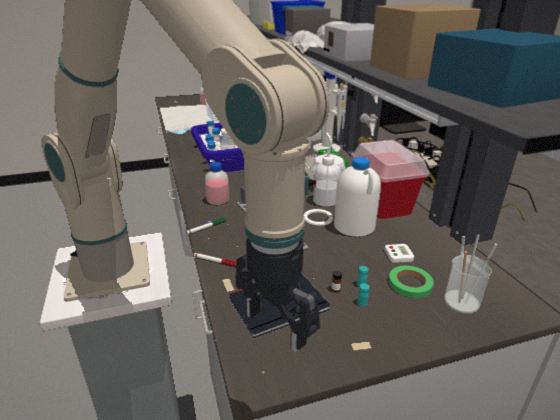

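Scene view: the clamp is near (192,188), the red button near (238,198), the cup at (291,220), the amber vial at (365,253) and the pink bottle at (155,188). The side view is mostly blocked by the arm, but shows the vial at (337,281). Next I'll measure these.

```bash
python3 - <<'E'
from h import *
s=np.load("pics/scene0.npy",allow_pickle=True).item();P=pts(s);c=s["color"];hsv=cv2.cvtColor(c,cv2.COLOR_BGR2HSV)
H,S,V=[hsv[...,i].astype(int) for i in range(3)]
def rep(n,m,box):
    x0,y0,x1,y1=box;k=np.zeros(m.shape,bool);k[y0:y1,x0:x1]=1;k&=m&(s["depth"]>0)
    q=P[k];v,u=np.where(k);print(n,k.sum(),"px",u.mean().round(1),v.mean().round(1),"mean",q.mean(0).round(1),"med",np.median(q,0).round(1),"min",q.min(0).round(0),"max",q.max(0).round(0));return q
red=((H<8)|(H>172))&(S>150)&(V>90)
rep("red",red,(220,180,255,215))
b=rep("blue",(H>105)&(H<130)&(S>120),(240,190,290,228))
t=b[b[:,2]>53];m=t[:,:2].mean(0);w=np.linalg.svd(t[:,:2]-m)[2][0];print("axis",m,w,np.degrees(np.arctan2(w[1],w[0])))
z=P[...,2]
al=(z>20)&(z<110)
rep("cup",(S<40)&(V>170)&(z>40),(280,208,302,232))
rep("vial",(z>8)&(z<70),(357,240,373,266))
rep("vialcap",(z>48)&(z<70),(357,240,373,266))
rep("clamp",(z>60)&(z<80),(183,170,204,205))
rep("thumb",(z>80)&(z<110),(222,175,250,200))
rep("plate",(z>4)&(z<14),(180,180,305,245))
rep("pink",(z>10)&(z<135),(140,165,170,212))
rep("turq",(H>80)&(H<95)&(S>120),(372,225,405,270))
cv2.imwrite("pics/crop0.png",cv2.resize(c[160:280,130:420],None,fx=2.7,fy=2.7,interpolation=cv2.INTER_CUBIC))
E
```

```text
red 36 px 237.0 193.7 mean [481.9 104.8  69. ] med [480.  103.2  69.6] min [471.  93.  59.] max [501. 120.  74.]
blue 436 px 263.4 209.9 mean [494.1  18.2  50.7] med [494.   17.3  53.6] min [475. -41.  34.] max [520.  90.  61.]
axis [496.74684416  23.3076515 ] [ 0.17517773 -0.98453683] -79.91099897508796
cup 132 px 290.1 219.4 mean [513.  -59.6  48. ] med [512.9 -58.   48.7] min [493. -77.  40.] max [532. -41.  56.]
vial 188 px 364.4 250.9 mean [ 550.6 -268.1   35.2] med [ 548.9 -269.2   35.2] min [ 539. -278.    8.] max [ 565. -253.   56.]
vialcap 55 px 365.4 244.3 mean [ 554.1 -266.1   52.4] med [ 553.3 -266.4   52.4] min [ 542. -277.   49.] max [ 565. -253.   56.]
clamp 111 px 194.2 178.9 mean [456.4 253.8  65.8] med [456.9 253.3  66.4] min [432. 238.  60.] max [482. 273.  72.]
thumb 71 px 231.1 184.6 mean [478.2 123.5  91.1] med [477.8 123.5  91. ] min [462. 115.  80.] max [498. 134. 102.]
plate 1807 px 247.2 214.6 mean [496.2  82.3   7.2] med [481.7  80.9   7. ] min [305. -86.   4.] max [705. 268.  14.]
pink 1079 px 154.7 187.0 mean [344.8 289.6  70.7] med [342.1 286.3  72.9] min [318. 268.  10.] max [393. 339. 134.]
turq 374 px 388.5 248.6 mean [ 605.4 -303.1   31.1] med [ 602.  -323.7   32.7] min [ 580. -344.   -6.] max [ 696. -243.   57.]
```

View pics/crop0.png

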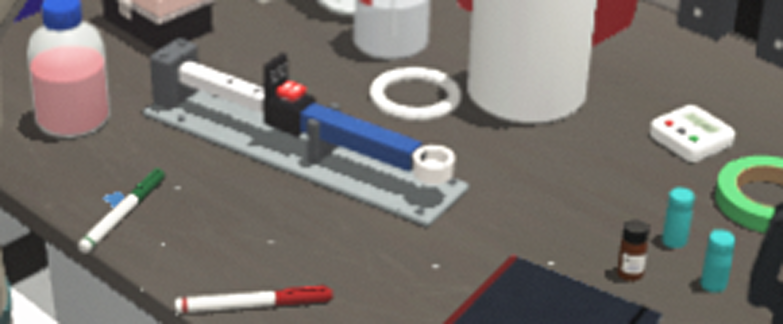

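```bash
cat >> h.py <<'E'
def go(x,y,z,yaw):
    o=ctrl.observe();R=np.array(o["tcp_rot"]);d=R.T@(np.array([x,y,z])-o["tcp_pos"])
    cur=np.degrees(np.arctan2(R[1,0],R[0,0]));t=-((yaw-cur+180)%360-180)
    print("tcp",np.round(o["tcp_pos"],1),"yaw",round(cur,2),"F",np.round(o["ft_force"],1),"t",round(o["clock"],2),"open",round(o["opening"],1))
    print("row",np.round(d/800,4),round(t/180,4),"mm",d.round(1))
E
python3 - <<'E'
from h import *
go(484,90,190,100.1)
s=np.load("pics/scene0.npy",allow_pickle=True).item();P=pts(s)
for u,v in((330,125),(327,160),(275,135),(330,110)):print(P[v,u].round(0))
E
```

```text
tcp [ 293.4 -579.4  230.5] yaw 26.86 F [-1.   0.7 -0.9] t 0.1 open 85.4
row [ 0.5905 -0.6387  0.0517] -0.4069 mm [ 472.4 -511.    41.3]
[734.  -3. 227.]
[691. -33. 145.]
[706. 174. 147.]
[882. 108. 197.]
```

>>> step_arm(deltas=[0,0.59,-0.639,0.03,-0.407,0,0.59,-0.639,0.03,-0.407,0,0.59,-0.639,0.03,-0.407,0,0.59,-0.639,0.03,-0.407,0,0.59,-0.639,0.03,-0.407,0,0.59,-0.639,0.03,-0.407,0,0.59,-0.639,0.03,-0.407,0,0.59,-0.639,0.03,-0.407,0,0.59,-0.639,0.03,-0.407,0,0.59,-0.639,0.03,-0.407,0,0.59,-0.639,0.03,-0.407,0,0.59,-0.639,0.03,-0.407], grip_force=30)

```text
clock: 1.1
tcp_pos: [430.1, -97.4, 214.0]
tcp_rot: [[-0.177, 0.984, -0.0], [0.984, 0.177, 0.0], [0.0, -0.0, -1.0]]
ft_force: [1.7, -0.3, 0.7]
opening: -0.0
grip_force: 0.0
```

```bash
python3 -c "
from h import *
go(484,90,190,100.1)"
```

```text
tcp [430.1 -97.4 214. ] yaw 100.17 F [ 1.7 -0.3  0.7] t 1.1 open -0.0
row [0.2187 0.1076 0.03  ] 0.0004 mm [175.   86.1  24. ]
```

>>> step_arm(deltas=[0,0.219,0.108,0.03,0,0,0.219,0.108,0.03,0,0,0.219,0.108,0.03,0,0,0.219,0.108,0.03,0,0,0.219,0.108,0.03,0,0,0.219,0.108,0.03,0,0,0.219,0.108,0.03,0])

```text
clock: 1.68
tcp_pos: [484.3, 90.6, 189.6]
tcp_rot: [[-0.18, 0.984, -0.001], [0.984, 0.18, 0.001], [0.001, -0.001, -1.0]]
ft_force: [-0.5, -1.1, 0.7]
opening: 0.4
grip_force: 0.0
```

```bash
python3 - <<'E'
from h import *
s=ctrl.snapshot("wrist");cv2.imwrite("pics/w1.png",s["color"]);np.save("pics/w1.npy",s,allow_pickle=True);print(np.array(s["extrinsics"]).round(2))
go(482,105,190,100.1)
E
```

```text
[[ 9.8000e-01  1.7000e-01  5.0000e-02  4.7226e+02]
 [ 1.8000e-01 -9.4000e-01 -2.8000e-01  1.6495e+02]
 [-0.0000e+00  2.8000e-01 -9.6000e-01  3.3165e+02]
 [ 0.0000e+00  0.0000e+00  0.0000e+00  1.0000e+00]]
tcp [484.   88.5 189.6] yaw 100.2 F [ 0.  -0.3 -0.1] t 1.73 open 0.3
row [ 0.0207  0.0012 -0.0005] 0.0006 mm [16.6  1.  -0.4]
```

View pics/w1.png

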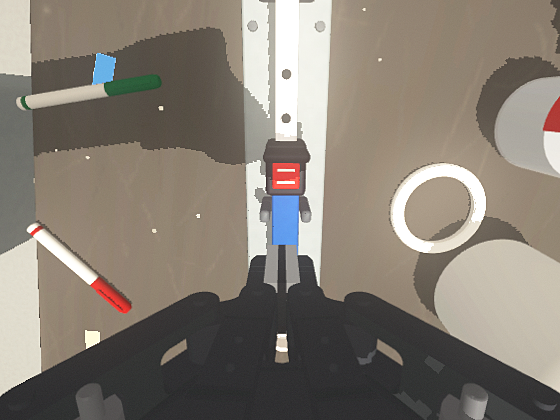

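```bash
python3 - <<'E'
from h import *
s=np.load("pics/w1.npy",allow_pickle=True).item();P=pts(s);c=s["color"];hsv=cv2.cvtColor(c,cv2.COLOR_BGR2HSV).astype(int)
H,S,V=hsv[...,0],hsv[...,1],hsv[...,2]
m=((H<8)|(H>172))&(S>120);m[:, :250]=0;m[:,320:]=0;m[:150]=0;m[200:]=0
v,u=np.where(m);print("red box",u.min(),u.max(),v.min(),v.max(),"z",np.median(P[m][:,2]))
uc,vc=(u.min()+u.max())/2,(v.min()+v.max())/2
print("depth zs",[(r,P[r,286].round(0)) for r in range(138,200,4)])
b=ray(s,uc,vc,73);print("button",b)
for y0,y1 in((60,90),(105,130)):
    g=(V[y0:y1,276:297]<130);vv,uu=np.where(g);hu,hv=uu.mean()+276,vv.mean()+y0;q=ray(s,hu,hv,54);print("hole",hu,hv,len(uu),q,"dist",np.linalg.norm((q-b)[:2]))
mb=(H>105)&(H<125)&(S>120)&(V>100);mb[:195]=0;mb[245:]=0;mb[:,:260]=0;mb[:,310:]=0
for r in(200,220,240):
    k=np.where(mb[r])[0];print(r,ray(s,(k.min()+k.max())/2,r,57))
for r in(20,50,100): 
    k=np.where((V[r]>200)&(np.arange(560)>270)&(np.arange(560)<302))[0];print(r,ray(s,(k.min()+k.max())/2,r,54))
for u,v in((264,215),(306,215),(264,175),(286,142)):print(P[v,u].round(0))
E
```

```text
red box 272 299 163 188 z 72.25054912442883
depth zs [(138, array([481., 139.,  51.])), (142, array([481., 136.,  58.])), (146, array([481., 135.,  75.])), (150, array([481., 134.,  89.])), (154, array([482., 132., 100.])), (158, array([482., 129.,  99.])), (162, array([483., 126.,  99.])), (166, array([484., 119.,  73.])), (170, array([485., 116.,  73.])), (174, array([486., 113.,  72.])), (178, array([486., 109.,  72.])), (182, array([487., 106.,  73.])), (186, array([487., 103.,  74.])), (190, array([489.,  97.,  61.])), (194, array([489.,  93.,  59.])), (198, array([490.,  88.,  56.]))]
button [485.39480034 111.44477977  73.        ]
hole 282.6666666666667 75.33333333333333 3 [469.37318489 186.51682448  54.        ] dist 76.76264754439131
hole 284.57142857142856 119.35714285714286 14 [477.02818193 153.47719476  54.        ] dist 42.85702058490728
200 [489.75042237  86.73531034  57.        ]
220 [492.68102901  68.54103249  57.        ]
240 [496.16519105  49.7443541   57.        ]
20 [466.22236262 226.05865907  54.        ]
50 [470.10496442 205.42786422  54.        ]
100 [476.98063892 168.90646231  54.        ]
[474.  69.  56.]
[510.  77.  57.]
[467.  94.   7.]
[481. 136.  58.]
```

```bash
python3 -c "
from h import *
go(486.2,108.5,80,99.9)"
```

```text
tcp [484.   88.5 189.6] yaw 100.2 F [ 0.  -0.3 -0.1] t 1.73 open 0.3
row [0.0241 0.0073 0.137 ] 0.0017 mm [ 19.3   5.9 109.6]
```

>>> step_arm(deltas=[0,0.024,0.0073,0.05,0.0017,0,0.024,0.0073,0.09,0.0017,0,0.024,0.0073,0.115,0.0017,0,0.024,0.0073,0.13,0.0017,0,0.024,0.0073,0.136,0.0017,0,0.024,0.0073,0.136,0.0017,0,0.024,0.0073,0.136,0.0017])

```text
clock: 2.32
tcp_pos: [487.2, 107.4, 81.8]
tcp_rot: [[-0.169, 0.986, 0.0], [0.986, 0.169, -0.0], [-0.0, 0.0, -1.0]]
ft_force: [-0.2, -0.3, 0.3]
opening: 0.2
grip_force: 0.0
```

```bash
python3 - <<'E'
from h import *
go(486.2,108.5,80,99.9)
s=ctrl.snapshot("wrist");cv2.imwrite("pics/w2.png",s["color"]);np.save("pics/w2.npy",s,allow_pickle=True)
t=ctrl.snapshot("scene")
cv2.imwrite("pics/w2b.png",np.hstack([cv2.resize(s["color"][180:420,150:410],(400,369)),cv2.resize(t["color"][150:242,190:290],(400,369),interpolation=cv2.INTER_CUBIC)]))
E
```

```text
tcp [487.2 107.4  81.8] yaw 99.71 F [-0.2 -0.3  0.3] t 2.32 open 0.2
row [ 0.0016 -0.001   0.0022] -0.0011 mm [ 1.3 -0.8  1.8]
```

View pics/w2b.png

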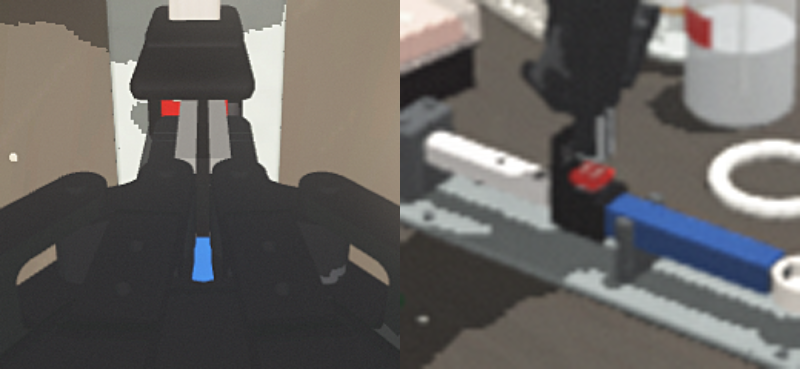

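>>> step_arm(deltas=[0,0,-0.001,0.005,0,0,0,-0.001,0.009,0,0,0,-0.001,0.012,0,0,0,-0.001,0.014,0,0,0,-0.001,0.015,0,0,0,-0.001,0.015,0])

```text
clock: 2.92
tcp_pos: [486.4, 108.2, 69.4]
tcp_rot: [[-0.17, 0.985, 0.0], [0.985, 0.17, -0.0], [-0.0, 0.0, -1.0]]
ft_force: [0.3, -1.4, 3.7]
opening: -0.1
grip_force: 2.3
```

>>> step_arm(deltas=[0,0,0,0.0015,0,0,0,0,0.003,0,0,0,0,0.0045,0,0,0,0,0.0045,0])

```text
clock: 3.25
tcp_pos: [486.4, 108.2, 65.9]
tcp_rot: [[-0.17, 0.985, 0.001], [0.985, 0.17, -0.0], [-0.0, 0.001, -1.0]]
ft_force: [-0.1, -1.3, 5.7]
opening: -0.1
grip_force: 3.2
```

>>> step_arm(deltas=[0,0,0,0.001,0,0,0,0,0.001,0,0,0,0,0.001,0])

```text
clock: 3.5
tcp_pos: [486.4, 108.2, 65.3]
tcp_rot: [[-0.17, 0.985, 0.001], [0.985, 0.17, -0.0], [-0.0, 0.001, -1.0]]
ft_force: [0.1, -1.1, 6.7]
opening: 0.1
grip_force: 3.3
```

>>> step_arm(deltas=[0,0.0015,0,0,0,0,0.003,0,0,0,0,0.0045,0,0,0,0,0.006,0,0,0,0,0.0075,0,0,0,0,0.009,0,0,0])

```text
clock: 4.0
tcp_pos: [485.3, 114.5, 65.3]
tcp_rot: [[-0.17, 0.985, 0.001], [0.985, 0.17, -0.001], [-0.001, 0.0, -1.0]]
ft_force: [0.9, -2.4, 6.1]
opening: 0.1
grip_force: 3.3
```

>>> step_arm(deltas=[0,0.0015,0,0,0,0,0.003,0,0,0,0,0.0045,0,0,0,0,0.006,0,0,0,0,0.0075,0,0,0,0,0.009,0,0,0,0,0.0105,0,0,0,0,0.0105,0,0,0])

```text
clock: 4.67
tcp_pos: [483.8, 123.1, 65.3]
tcp_rot: [[-0.17, 0.985, 0.001], [0.985, 0.17, -0.001], [-0.001, 0.0, -1.0]]
ft_force: [0.1, -2.3, 5.9]
opening: -0.0
grip_force: 3.3
```

```bash
python3 - <<'E'
from h import *
go(486,108,66,99.9)
s=ctrl.snapshot("scene");P=pts(s);hsv=cv2.cvtColor(s["color"],cv2.COLOR_BGR2HSV).astype(int)
s0=np.load("pics/scene0.npy",allow_pickle=True).item()
def cup(s):
    h=cv2.cvtColor(s["color"],cv2.COLOR_BGR2HSV).astype(int);z=pts(s)[...,2]
    k=np.zeros(z.shape,bool);k[195:235,262:305]=1;k&=(h[...,1]<40)&(h[...,2]>170)&(z>40)&(z<62);v,u=np.where(k);return u.mean(),v.mean(),k.sum(),ray(s,u.mean(),v.mean(),48)
print(cup(s0),cup(s))
E
```

```text
tcp [483.8 123.1  65.3] yaw 99.79 F [ 0.1 -2.3  5.9] t 4.67 open -0.0
row [-0.0191 -0.0004 -0.0008] -0.0006 mm [-15.2  -0.4  -0.7]
(np.float64(290.0833333333333), np.float64(219.37121212121212), np.int64(132), array([512.94701386, -59.65719328,  48.        ])) (np.float64(285.136), np.float64(217.488), np.int64(125), array([510.54300681, -44.68530351,  48.        ]))
```

>>> step_arm(deltas=[0,0,0,-0.005,0,0,0,0,-0.012,0,0,0.0015,0,-0.017,0,0,0.004,0,-0.017,0,0,0.006,0,-0.017,0,0,0.008,0,-0.017,0,0,0.01,0,-0.017,0,0,0.012,0,-0.017,0,0,0.012,0,-0.017,0])

```text
clock: 5.47
tcp_pos: [482.1, 131.8, 78.5]
tcp_rot: [[-0.169, 0.986, 0.0], [0.986, 0.169, -0.002], [-0.002, -0.0, -1.0]]
ft_force: [1.7, -3.9, 2.6]
opening: 0.1
grip_force: 2.0
```

```bash
cat >> h.py <<'E'
def cup(s):
    h=cv2.cvtColor(s["color"],cv2.COLOR_BGR2HSV).astype(int);z=pts(s)[...,2]
    k=np.zeros(z.shape,bool);k[190:235,250:305]=1;k&=(h[...,1]<40)&(h[...,2]>170)&(z>40)&(z<62);v,u=np.where(k);return ray(s,u.mean(),v.mean(),48)
def travel():
    s=ctrl.snapshot("scene");q=cup(s);print("cup",q.round(1),"travel",np.linalg.norm((q-[512.95,-59.66,48])).round(1));return s
E
python3 -c "
from h import *
go(486,108,66,99.9);travel()"
```

```text
tcp [482.1 131.8  78.5] yaw 99.75 F [ 1.7 -3.9  2.6] t 5.47 open 0.1
row [-0.0302 -0.0002  0.0157] -0.0008 mm [-24.1  -0.2  12.5]
cup [509.6 -40.6  48. ] travel 19.4
```

>>> step_arm(deltas=[0,0.0016,0,0,0,0,0.0032,0,0,0,0,0.0048,0,0,0,0,0.0064,0,0,0,0,0.008,0,0,0,0,0.0096,0,0,0,0,0.0112,0,0,0,0,0.0128,0,0,0,0,0.0144,0,0,0,0,0.016,0,0,0,0,0.0176,0,0,0,0,0.0192,0,0,0])

```text
clock: 6.52
tcp_pos: [479.4, 146.6, 78.5]
tcp_rot: [[-0.169, 0.986, -0.0], [0.986, 0.169, -0.002], [-0.002, -0.001, -1.0]]
ft_force: [1.1, -6.5, 3.9]
opening: 0.2
grip_force: 3.0
```

```bash
python3 -c "
from h import *
go(486,108,66,99.9);travel()"
```

```text
tcp [479.4 146.6  78.5] yaw 99.74 F [ 1.1 -6.5  3.9] t 6.52 open 0.2
row [-0.049  -0.      0.0157] -0.0009 mm [-39.2  -0.   12.5]
cup [507.2 -25.5  48. ] travel 34.6
```

>>> step_arm(deltas=[0,0.001,0,0,0,0,0.002,0,0,0,0,0.003,0,0,0,0,0.004,0,0,0,0,0.005,0,0,0,0,0.006,0,0,0])

```text
clock: 7.07
tcp_pos: [478.3, 153.1, 78.4]
tcp_rot: [[-0.17, 0.985, -0.0], [0.985, 0.17, 0.0], [0.0, -0.0, -1.0]]
ft_force: [-0.0, -0.3, 0.2]
opening: 0.2
grip_force: 0.1
```

>>> step_arm(deltas=[0,0.001,0,0,0,0,0.002,0,0,0,0,0.003,0,0,0])

```text
clock: 7.32
tcp_pos: [477.8, 155.5, 78.3]
tcp_rot: [[-0.171, 0.985, -0.0], [0.985, 0.171, 0.0], [0.0, -0.0, -1.0]]
ft_force: [0.8, -2.2, -0.9]
opening: -0.0
grip_force: 1.3
```

```bash
python3 - <<'E'
from h import *
go(486,108,66,99.9);s=travel();P=pts(s);h=cv2.cvtColor(s["color"],cv2.COLOR_BGR2HSV).astype(int)
m=((h[...,0]<8)|(h[...,0]>172))&(h[...,1]>150)&(h[...,2]>90);m[:160]=0;m[215:]=0;m[:,:205]=0;m[:,260:]=0
print(m.sum(),np.percentile(P[m],[10,50,90],axis=0).round(1))
cv2.imwrite("pics/s3.png",cv2.resize(s["color"][140:240,170:310],(784,560),interpolation=cv2.INTER_CUBIC))
E
```

```text
tcp [477.8 155.5  78.3] yaw 99.83 F [ 0.8 -2.2 -0.9] t 7.32 open -0.0
row [-0.0603 -0.      0.0154] -0.0004 mm [-48.2  -0.   12.3]
cup [505.2 -17.   48. ] travel 43.4
31 [[465.4 139.8  64.8]
 [470.3 144.   70. ]
 [486.9 155.8  72.8]]
```

View pics/s3.png

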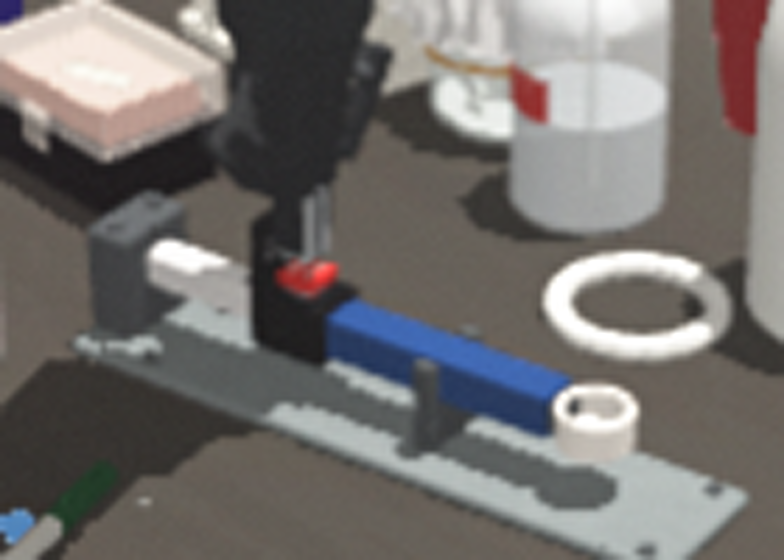

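>>> step_arm(deltas=[0,0.001,0,0,0,0,0.002,0,0,0,0,0.002,0,0,0])

```text
clock: 7.62
tcp_pos: [477.5, 157.0, 78.3]
tcp_rot: [[-0.171, 0.985, -0.0], [0.985, 0.171, 0.0], [0.0, -0.0, -1.0]]
ft_force: [0.5, -2.5, -1.2]
opening: -0.1
grip_force: 1.0
```

>>> step_arm(deltas=[0,0.0008,0,0,0,0,0.0015,0,0,0,0,0.0015,0,0,0])

```text
clock: 7.87
tcp_pos: [477.5, 157.5, 78.4]
tcp_rot: [[-0.17, 0.985, -0.0], [0.985, 0.17, -0.001], [-0.001, -0.0, -1.0]]
ft_force: [1.2, -4.5, -2.1]
opening: 0.1
grip_force: 2.1
```

```bash
python3 - <<'E'
from h import *
go(486,108,66,99.9);s=travel();P=pts(s);h=cv2.cvtColor(s["color"],cv2.COLOR_BGR2HSV).astype(int)
m=((h[...,0]<8)|(h[...,0]>172))&(h[...,1]>150)&(h[...,2]>90);m[:160]=0;m[215:]=0;m[:,:205]=0;m[:,260:]=0
print(m.sum(),np.percentile(P[m],[10,50,90],axis=0).round(1))
E
```

```text
tcp [477.5 157.5  78.4] yaw 99.79 F [ 1.2 -4.5 -2.1] t 7.87 open 0.1
row [-0.0627 -0.      0.0155] -0.0006 mm [-50.2  -0.   12.4]
cup [504.1 -14.9  48. ] travel 45.6
30 [[465.6 140.9  62.8]
 [468.9 145.7  68.6]
 [486.  160.1  71.7]]
```

>>> step_arm(deltas=[0,-0.004,0,0,0,0,-0.007,0,-0.01,0,0,-0.015,0,-0.05,0,0,-0.025,0,-0.1,0,0,-0.025,0,-0.14,0,0,-0.025,0,-0.14,0,0,-0.025,0,-0.14,0])

```text
clock: 8.5
tcp_pos: [482.2, 139.5, 193.1]
tcp_rot: [[-0.171, 0.985, 0.005], [0.985, 0.171, 0.003], [0.002, 0.006, -1.0]]
ft_force: [-0.4, 0.5, -0.0]
opening: -0.2
grip_force: 0.0
```

```bash
python3 - <<'E'
from h import *
go(486,108,66,99.9);travel()
s=ctrl.snapshot("wrist");P=pts(s);c=s["color"];hsv=cv2.cvtColor(c,cv2.COLOR_BGR2HSV).astype(int)
H,S,V=hsv[...,0],hsv[...,1],hsv[...,2]
m=((H<8)|(H>172))&(S>120);m[:, :250]=0;m[:,320:]=0;m[:100]=0;m[230:]=0
v,u=np.where(m);print("red box",u.min(),u.max(),v.min(),v.max(),"z",np.percentile(P[m][:,2],[10,50,90]))
b=ray(s,(u.min()+u.max())/2,(v.min()+v.max())/2,73);print("button",b,np.linalg.norm(b[:2]-[485.4,111.4]))
cv2.imwrite("pics/w4.png",c)
E
```

```text
tcp [482.2 139.5 193.1] yaw 99.83 F [-0.4  0.5 -0. ] t 8.5 open -0.2
row [-0.0398 -0.003   0.1588] -0.0004 mm [-31.8  -2.4 127. ]
cup [505.  -14.4  48. ] travel 46.0
red box 265 291 165 190 z [71.29170137 72.2452625  73.23214889]
button [477.1248663  156.78159773  73.        ] 46.12989540270024
```

View pics/w4.png

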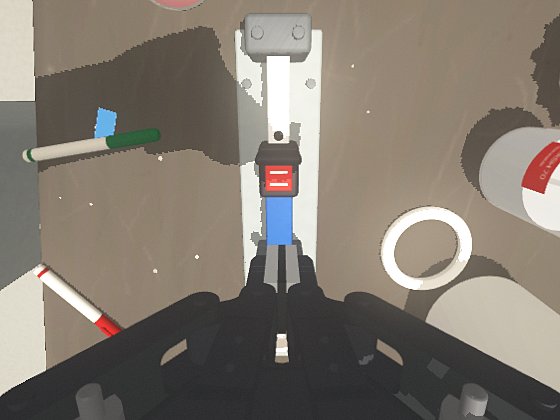

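Wrist view: the button at (278,178) stands at z≈72, fully out, and only the farther hole at (278,136) shows ahead of it, so the tube is locked at about 45 mm. Next is the vial.

```bash
python3 - <<'E'
from h import *
s=ctrl.snapshot("scene");P=pts(s);hsv=cv2.cvtColor(s["color"],cv2.COLOR_BGR2HSV).astype(int);H,S=hsv[...,0],hsv[...,1]
m=((H>80)&(H<98)&(S>100)).astype(np.uint8);m[:225]=0;m[275:]=0;m[:,:370]=0;m[:,:][:,408:]=0
n,l,st,ce=cv2.connectedComponentsWithStats(m)
for i in range(1,n):
    if st[i,4]>30:
        q=P[(l==i)];t=q[q[:,2]>49];print(st[i],"top mean",t.mean(0).round(1),t.min(0).round(0),t.max(0).round(0))
k=np.zeros(m.shape,bool);k[236:268,355:375]=1
q=P[k&(P[...,2]>50)&(P[...,2]<60)];print("vial",q.mean(0),q.min(0),q.max(0))
go(554,-240,190,64.5)
E
```

```text
[375 229  12  23 192] top mean [ 582.  -290.9   85.3] [-369. -794.   49.] [ 642. -256.  812.]
[389 245  13  23 210] top mean [ 595.2 -330.2   52.1] [ 584. -340.   49.] [ 608. -321.   56.]
vial [ 554.93711154 -265.47875262   52.90086311] [ 543.92798469 -276.80789057   50.01870478] [ 566.72395723 -253.518575     55.30941304]
tcp [480.  138.4 189.9] yaw 99.85 F [-0.2  0.1 -0.9] t 8.65 open 0.1
row [-4.819e-01  1.020e-02 -2.000e-04] 0.1964 mm [-3.855e+02  8.200e+00 -2.000e-01]
```

>>> step_arm(deltas=[45,-0.544,0.006,0.01,0,45,-0.544,0.006,0.01,0,45,-0.544,0.006,0.01,0,45,-0.544,0.006,0.01,0,45,-0.544,0.006,0.01,0,45,-0.544,0.006,0.01,0,45,-0.544,0.006,0.01,0,45,-0.544,0.006,0.01,0,45,-0.544,0.006,0.01,0,45,-0.544,0.006,0.01,0,45,-0.544,0.006,0.01,0,45,-0.544,0.006,0.01,0])

```text
clock: 9.65
tcp_pos: [558.2, -296.3, 179.9]
tcp_rot: [[-0.163, 0.987, -0.003], [0.987, 0.163, -0.002], [-0.002, -0.003, -1.0]]
ft_force: [-0.8, -0.5, 0.0]
opening: 45.2
grip_force: 0.0
```

```bash
python3 - <<'E'
from h import *
s=ctrl.snapshot("wrist");cv2.imwrite("pics/w5.png",s["color"]);P=pts(s);z=P[...,2]
m=((z>49)&(z<60)).astype(np.uint8);m[300:]=0
n,l,st,ce=cv2.connectedComponentsWithStats(m)
for i in range(1,n):
    if st[i,4]>60:
        x,y,w,h,_=st[i];print(st[i],"ray centre",ray(s,x+(w-1)/2,y+(h-1)/2,54).round(1),"mean",P[l==i].mean(0).round(1),s["color"][l==i].mean(0).round(0))
go(555,-265.5,90,100)
E
```

```text
[272 139  28  29 642] ray centre [ 556.8 -259.3   54. ] mean [ 556.8 -259.5   53.7] [54. 60. 65.]
[356 156  29  28 633] ray centre [ 627.8 -261.4   54. ] mean [ 627.7 -261.7   53.6] [223. 232.  56.]
[305 221  27  26 539] ray centre [ 596.5 -324.1   54. ] mean [ 596.8 -324.7   53.5] [222. 231.  53.]
tcp [ 558.4 -292.2  180.1] yaw 99.55 F [ 1.   0.6 -0.9] t 9.7 open 44.9
row [0.0335 0.0017 0.1126] -0.0025 mm [26.8  1.3 90.1]
```

View pics/w5.png

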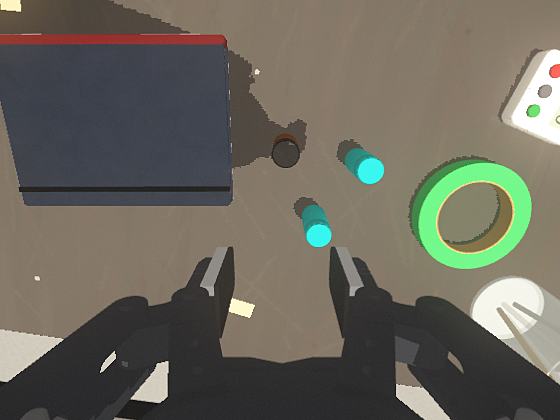

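The wrist view shows the amber vial's black cap at (286,152) and the turquoise look-alikes at (365,165) and (318,232), about 70 mm away. The arm was still settling, so I'll measure again.

```bash
python3 - <<'E'
from h import *
ctrl.snapshot("side")
s=ctrl.snapshot("wrist");P=pts(s);z=P[...,2]
m=((z>49)&(z<60)).astype(np.uint8);m[300:]=0
n,l,st,ce=cv2.connectedComponentsWithStats(m)
for i in range(1,n):
    if st[i,4]>60:
        x,y,w,h,_=st[i];print(st[i],"ray centre",ray(s,x+(w-1)/2,y+(h-1)/2,54).round(1))
go(556,-263,80,99.55)
E
```

```text
[270 148  28  29 629] ray centre [ 556.8 -259.5   54. ]
[353 165  28  28 615] ray centre [ 627.4 -261.4   54. ]
[303 228  26  27 532] ray centre [ 596.6 -323.8   54. ]
tcp [ 559.3 -287.8  180.9] yaw 99.88 F [0.1 0.5 0.7] t 9.8 open 45.4
row [0.0309 0.0015 0.1263] 0.0018 mm [ 24.7   1.2 101. ]
```

>>> step_arm(deltas=[45,0.033,0.0022,0.03,0,45,0.033,0.0022,0.07,0,45,0.033,0.0022,0.11,0,45,0.033,0.0022,0.14,0,45,0.033,0.0022,0.165,0,45,0.033,0.0022,0.18,0,45,0.033,0.0022,0.19,0,45,0.033,0.0022,0.196,0,45,0.033,0.0022,0.196,0,45,0.033,0.0022,0.196,0])

```text
clock: 10.63
tcp_pos: [557.7, -263.2, 26.5]
tcp_rot: [[-0.171, 0.985, 0.001], [0.985, 0.171, -0.0], [-0.0, 0.001, -1.0]]
ft_force: [-0.1, 0.0, 0.4]
opening: 45.2
grip_force: 0.0
```

>>> step_arm(deltas=[18,0,0,0,0,18,0,0,0,0,18,0,0,0,0,18,0,0,0,0,18,0,0,0,0,18,0,0,0,0,18,0,0,0,0,18,0,0,0,0], grip_force=25)

```text
clock: 11.3
tcp_pos: [557.7, -263.7, 26.9]
tcp_rot: [[-0.17, 0.985, 0.002], [0.985, 0.17, -0.001], [-0.001, 0.001, -1.0]]
ft_force: [-0.8, 0.3, 6.3]
opening: 22.9
grip_force: 24.9
```

>>> step_arm(deltas=[18,0,0,-0.04,0,18,0,0,-0.08,0,18,0.02,0,-0.12,0,18,0.06,-0.0125,-0.16,0,18,0.11,-0.0125,-0.19,0,18,0.15,-0.0125,-0.19,0,18,0.19,-0.0125,-0.19,0,18,0.22,-0.0125,-0.19,0,18,0.235,-0.0125,-0.19,0,18,0.241,-0.0125,-0.19,0,18,0.241,-0.0125,-0.19,0,18,0.241,-0.0125,-0.19,0])

```text
clock: 12.3
tcp_pos: [514.6, -76.8, 177.5]
tcp_rot: [[-0.169, 0.986, -0.0], [0.986, 0.169, -0.001], [-0.001, -0.0, -1.0]]
ft_force: [-0.0, -0.5, -0.3]
opening: 23.1
grip_force: 24.7
```

```bash
python3 - <<'E'
from h import *
ctrl.snapshot("side");ctrl.snapshot("side")
s=ctrl.snapshot("wrist");np.save("pics/w6.npy",s,allow_pickle=True);cv2.imwrite("pics/w6.png",s["color"]);go(505,-14,190,99.8)
E
```

```text
tcp [514.5 -77.  177.4] yaw 99.65 F [ 1.3  0.9 -0.4] t 12.45 open 23.1
row [ 0.0796  0.0015 -0.0159] -0.0008 mm [ 63.7   1.2 -12.7]
```

View pics/w6.png

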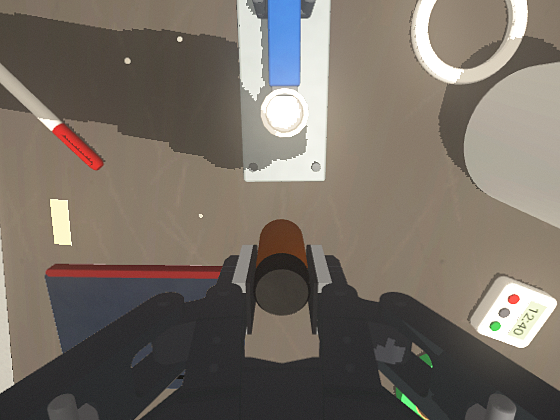

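```bash
python3 - <<'E'
from h import *
s=np.load("pics/w6.npy",allow_pickle=True).item();P=pts(s);z=P[...,2];c=s["color"];d=s["depth"]
hsv=cv2.cvtColor(c,cv2.COLOR_BGR2HSV).astype(int)
m=((z>48)&(z<60)&(hsv[...,1]<60)&(hsv[...,2]>150)).astype(np.uint8);m[:85]=0;m[145:]=0;m[:,:250]=0;m[:,320:]=0
n,l,st,_=cv2.connectedComponentsWithStats(m);i=1+st[1:,4].argmax()
ct=cv2.findContours((l==i).astype(np.uint8),0,2)[0][0];pt=cv2.convexHull(ct).reshape(-1,2)
w=np.array([ray(s,*p,54)[:2] for p in pt]);w3,r=cv2.minEnclosingCircle(w.astype(np.float32));print("cup rim",st[i],np.array(w3).round(1),r)
# cap top
m=((z>196)&(z<212)).astype(np.uint8);m[:240]=0;m[:,:250]=0;m[:,312:]=0
q=P[m>0];print("cap px",m.sum(),np.median(q,0).round(1),np.percentile(q,[2,98],axis=0).round(1))
v,u=np.where(m);zt=np.median(q[:,2]);print(u.min(),u.max(),v.min(),v.max())
col=(P[:,282]);print([(r,col[r].round(0)) for r in range(214,322,6)])
k=(hsv[...,1]>120)&(z>140)&(z<210);k[:205]=0;k[265:]=0;k[:,:255]=0;k[:,308:]=0
v,u=np.where(k);print("amber",u.min(),u.max(),v.min(),"front",ray(s,(u.min()+u.max())/2,v.min(),150.5).round(1))
E
```

```text
cup rim [261  86  48  51 838] [506.4  -7.4] 20.283374786376953
cap px 3071 [514.8 -70.8 204.2] [[502.7 -83.1 196.9]
 [527.4 -61.9 208.5]]
250 311 256 327
[(214, array([ 522., -110.,   -1.])), (220, array([514., -61., 154.])), (226, array([514., -61., 163.])), (232, array([514., -61., 171.])), (238, array([514., -62., 177.])), (244, array([514., -62., 184.])), (250, array([514., -62., 189.])), (256, array([514., -62., 195.])), (262, array([514., -62., 200.])), (268, array([514., -63., 205.])), (274, array([514., -65., 204.])), (280, array([515., -69., 203.])), (286, array([515., -70., 205.])), (292, array([516., -73., 205.])), (298, array([516., -75., 205.])), (304, array([517., -78., 205.])), (310, array([517., -81., 204.])), (316, array([ 543., -229.,    1.]))]
amber 256 307 219 front [513.6 -61.9 150.5]
```

```bash
python3 - <<'E'
from h import *
s=np.load("pics/w6.npy",allow_pickle=True).item();P=pts(s);z=P[...,2]
for lo,hi,h in((35,44,39),(49,59,54)):
    m=((z>lo)&(z<hi)).astype(np.uint8);m[:80]=0;m[150:]=0;m[:,:255]=0;m[:,315:]=0
    if h==54: m[:88]=0
    m=cv2.morphologyEx(m,cv2.MORPH_OPEN,np.ones((2,2),np.uint8))
    n,l,st,_=cv2.connectedComponentsWithStats(m);i=1+st[1:,4].argmax();x,y,w,hh,_=st[i]
    print(st[i],"box centre",ray(s,x+(w-1)/2,y+(hh-1)/2,h).round(1),"mean",P[l==i].mean(0).round(1),"ext",np.percentile(P[l==i],[1,99],axis=0).round(1))
for r in range(84,142,3):print(r,P[r,284].round(0),s["color"][r,284])
E
```

```text
[ 267   97   37   36 1064] box centre [507.9 -10.6  39. ] mean [507.9 -10.1  39.9] ext [[493.9 -23.6  36.7]
 [521.5   3.2  53.1]]
[262  89  48  49 793] box centre [507.9  -9.   54. ] mean [507.8  -8.3  48.8] ext [[489.8 -31.5   6.6]
 [529.8   9.6  55.1]]
84 [503.  12.  55.] [225 160 125]
87 [503.  10.  51.] [171 184 188]
90 [504.   8.  54.] [255 255 255]
93 [504.   5.  51.] [210 223 229]
96 [505.   4.  38.] [255 255 255]
99 [505.   1.  38.] [255 255 255]
102 [505.  -1.  38.] [255 255 255]
105 [506.  -3.  39.] [255 255 255]
108 [506.  -6.  39.] [255 255 255]
111 [507.  -8.  38.] [255 255 255]
114 [507. -10.  39.] [255 255 255]
117 [507. -13.  39.] [255 255 255]
120 [508. -15.  38.] [255 255 255]
123 [508. -18.  38.] [255 255 255]
126 [509. -20.  40.] [255 255 255]
129 [509. -22.  38.] [217 233 242]
132 [509. -24.  53.] [185 209 221]
135 [510. -26.  53.] [255 255 255]
138 [511. -33.   7.] [144 159 160]
141 [512. -35.   7.] [149 160 164]
```

>>> step_arm(deltas=[18,0.03,0.0036,0,0,18,0.055,0.0036,0.02,0,18,0.075,0.0036,0.05,0,18,0.0805,0.0036,0.08,0,18,0.0805,0.0036,0.095,0,18,0.0805,0.0036,0.1,0,18,0.0805,0.0036,0.1,0,18,0.0805,0.0036,0.1,0])

```text
clock: 13.12
tcp_pos: [506.8, -12.0, 97.9]
tcp_rot: [[-0.169, 0.986, 0.001], [0.986, 0.169, -0.0], [-0.0, 0.001, -1.0]]
ft_force: [-0.3, 0.5, 0.3]
opening: 23.1
grip_force: 24.7
```

```bash
python3 - <<'E'
from h import *
go(506.4,-13,97,99.7)
a=ctrl.snapshot("scene");np.save("pics/s7.npy",a,allow_pickle=True);b=ctrl.snapshot("wrist");np.save("pics/w7.npy",b,allow_pickle=True)
d=ctrl.snapshot("side");np.save("pics/d7.npy",d,allow_pickle=True)
cv2.imwrite("pics/c7.png",np.hstack([cv2.resize(a["color"][160:250,240:330],(400,400),interpolation=2),cv2.resize(b["color"][150:350,180:380],(400,400),interpolation=2)]))
E
```

```text
tcp [506.8 -12.   97.9] yaw 99.73 F [-0.3  0.5  0.3] t 13.12 open 23.1
row [-0.0012 -0.0007  0.0012] 0.0001 mm [-0.9 -0.5  0.9]
```

View pics/c7.png

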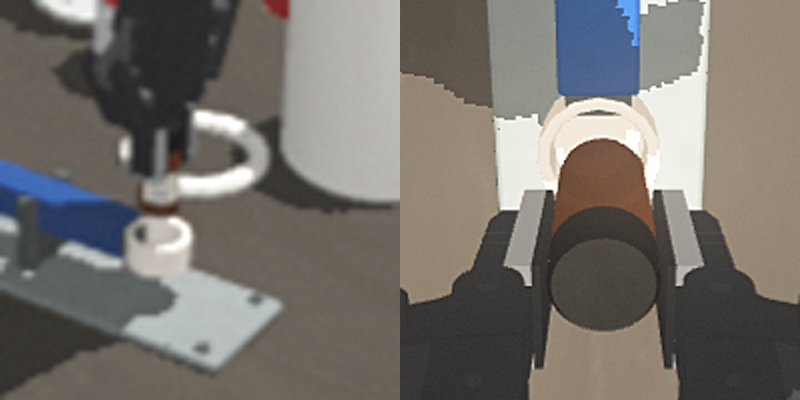

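```bash
python3 - <<'E'
from h import *
s=np.load("pics/w7.npy",allow_pickle=True).item();P=pts(s);ax=np.array([-.17,.985])
f=ray(s,180+299.5-200+0,199,54)
u0=180+(599.5-400)/2
for v in(198,199,200):
    print("cup",(ray(s,u0,v,54)[:2]-19*ax).round(1))
for v in(204,206,208):print("inner",(ray(s,u0,v,54)[:2]-15*ax).round(1))
u1=180+(602-400)/2
for v in(219,220):print("vial",(ray(s,u1,v,71)[:2]-12*ax).round(1))
for r in range(194,236,2):print(r,P[r,280].round(1),s["color"][r,280])
E
```

```text
cup [507.2  -8.6]
cup [507.3  -9.2]
cup [507.4  -9.8]
inner [507.1  -8.3]
inner [507.3  -9.6]
inner [507.6 -10.8]
vial [507.9  -8.6]
vial [508.   -9.1]
194 [503.6  13.1  56.4] [143 103  80]
196 [503.8  11.9  56.1] [137  99  75]
198 [504.2   9.6  52.1] [ 92 100 104]
200 [504.4   8.7  53.2] [233 245 252]
202 [504.5   7.6  53.7] [223 236 243]
204 [504.8   6.2  53.2] [233 248 255]
206 [505.1   4.6  51.8] [ 99 103 103]
208 [506.  -1.  38.] [235 251 255]
210 [506.2  -2.3  38.3] [220 234 242]
212 [506.3  -3.   40.2] [220 234 242]
214 [506.6  -4.7  39. ] [219 233 242]
216 [506.9  -6.2  38.5] [221 236 243]
218 [507.   -7.3  39.4] [240 252 255]
220 [505.2   3.6  73.9] [ 58  75 107]
222 [505.2   3.7  77.2] [ 69  86 116]
224 [505.2   3.8  80.4] [ 67  84 117]
226 [505.3   3.5  82.7] [ 68  87 119]
228 [505.4   3.   84.2] [ 68  87 123]
230 [505.3   3.6  88.5] [ 68  87 124]
232 [505.3   3.6  91.1] [ 67  87 123]
234 [505.3   3.6  93.7] [ 68  85 124]
```

>>> step_arm(deltas=[18,-0.0007,-0.0007,0.006,0,18,-0.0007,-0.0007,0.012,0,18,-0.0007,-0.0007,0.018,0,18,-0.0007,-0.0007,0.023,0,18,-0.0007,-0.0007,0.027,0,18,-0.0007,-0.0007,0.03,0,18,-0.0007,-0.0007,0.03,0])

```text
clock: 13.85
tcp_pos: [505.4, -12.0, 73.1]
tcp_rot: [[-0.17, 0.985, -0.001], [0.985, 0.17, -0.0], [-0.0, -0.001, -1.0]]
ft_force: [-0.0, -1.0, -0.8]
opening: 22.9
grip_force: 24.7
```

>>> step_arm(deltas=[18,0,0,0.002,0,18,0,0,0.004,0,18,0,0,0.006,0,18,0,0,0.007,0,18,0,0,0.007,0])

```text
clock: 14.27
tcp_pos: [505.8, -11.9, 68.0]
tcp_rot: [[-0.17, 0.985, 0.0], [0.985, 0.17, -0.0], [-0.0, -0.0, -1.0]]
ft_force: [0.9, -1.8, -1.3]
opening: 22.9
grip_force: 24.6
```

>>> step_arm(deltas=[18,0,0,0.001,0,18,0,0,0.0022,0,18,0,0,0.0022,0])

```text
clock: 14.52
tcp_pos: [505.8, -11.9, 66.3]
tcp_rot: [[-0.17, 0.985, 0.0], [0.985, 0.17, -0.0], [-0.0, 0.0, -1.0]]
ft_force: [1.0, -1.0, -1.0]
opening: 23.0
grip_force: 24.7
```

>>> step_arm(deltas=[26,0,0,0.0005,0,30,0,0,0.0005,0,34,0,0,0.0005,0,40,0,0,0.0005,0,45,0,0,0.0005,0,50,0,0,0.0005,0,50,0,0,0.0005,0,50,0,0,0.0005,0])

```text
clock: 15.18
tcp_pos: [505.7, -11.7, 65.9]
tcp_rot: [[-0.17, 0.985, 0.0], [0.985, 0.17, 0.0], [0.0, 0.0, -1.0]]
ft_force: [0.4, -0.0, -1.0]
opening: 49.9
grip_force: 0.0
```

>>> step_arm(deltas=[50,0,0,-0.01,0,50,0,0,-0.03,0,50,0,0,-0.06,0,50,0,0,-0.1,0,50,-0.03,0,-0.14,0,50,-0.06,0,-0.14,0,50,-0.08,0,-0.14,0,50,-0.08,0,-0.14,0,50,-0.08,0,-0.14,0])

```text
clock: 15.93
tcp_pos: [516.5, -75.7, 178.4]
tcp_rot: [[-0.168, 0.986, 0.0], [0.986, 0.168, -0.0], [-0.0, 0.0, -1.0]]
ft_force: [0.5, 0.0, -0.1]
opening: 49.9
grip_force: 0.0
```

```bash
python3 - <<'E'
from h import *
go(505,-12,97,99.7);ctrl.snapshot("side")
s=ctrl.snapshot("wrist");P=pts(s);z=P[...,2];m=(z>85)&(z<105);m[250:]=0;m[:,:230]=0;m[:,330:]=0
w=m&(P[...,1]<40);print("cap",m.sum(),np.median(P[w],0).round(1),np.percentile(P[w],[2,98],axis=0).round(1))
h=cv2.cvtColor(s["color"],cv2.COLOR_BGR2HSV).astype(int);r=((h[...,0]<8)|(h[...,0]>172))&(h[...,1]>150)&(z>50)&(z<80)
if r.any():print("button z",np.median(P[r],0).round(1))
t=ctrl.snapshot("scene")
cv2.imwrite("pics/f8.png",np.hstack([cv2.resize(t["color"][150:250,200:330],(390,300),interpolation=2),cv2.resize(s["color"],(400,300))]))
E
```

```text
tcp [516.5 -75.7 178.4] yaw 99.68 F [ 0.5  0.  -0.1] t 15.93 open 49.9
row [ 0.0809 -0.0008  0.1017] -0.0001 mm [64.7 -0.6 81.4]
cap 954 [506.6  -8.1  92.8] [[496.3 -18.5  91.1]
 [516.9   2.1  94.2]]
```

View pics/f8.png

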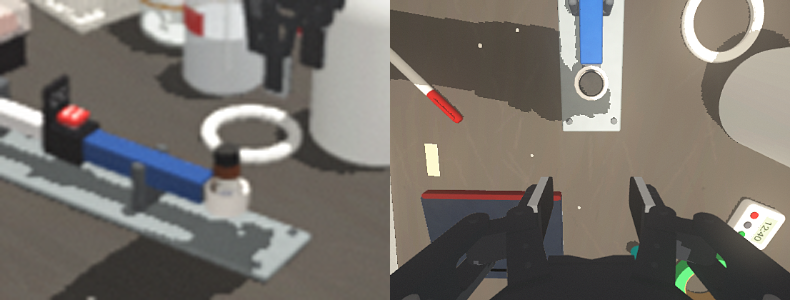

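The vial stands upright in the cup with its cap top at z≈93 and centred. The scene view shows the red button out, and the gripper is clear. Handing in.

```bash
python3 -c "
from station import ctrl
print(ctrl.sign_off())"
```

```text
the job is handed in; nothing more can be done
None
```

I locked the tube one hole in (about 45 mm, button fully out), stood the amber vial upright in the white cup and let go, then handed in at about 16 s; the sign-off gave no verdict back.

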